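# Post a carton of paper clips through the sprung flap of a collection box

### The job

Post the red carton of paper clips into the blue collection box: push the yellow sprung flap inwards with one finger and, while that finger holds it clear of the carton, push the carton along the shelf with the other finger until it tips in over the edge. Push only, do not lift the carton; then draw back so that the flap springs fully shut, and leave everything else on the shelf and the table where it stands.

Things in the scene. Friction and masses are not known exactly. Their poses are not given: they have to be found in the camera images.
- mouth (a point): Middle of the inner edge of the box's steel loading shelf, on its top face, 120 mm above the table. +x (level) is the way in, z up, y along the edge. The shelf is flat from x = -130 mm (open front) to x = 0, 260 mm wide, with 14 mm high upstands at its ends. Beyond x = 0 there is no floor: things tip over the edge and drop into the box. Nothing stands over shelf or flap.
- box: Blue collection box, fixed to the table, axes as at the mouth; origin on the table below the mouth. Inside: 190 mm deep in x, 260 mm wide, floor 112 mm below the shelf; tinted window panes in both sides. 4 mm cheeks at y = +-132 mm close the sides of the mouth; the roof, 207 mm above the table, spans x = 107 to 201 mm.
- flap_pin (a point): Middle of the flap's hinge pin (along y, knuckles 13 mm thick), at x = 106 mm, z = 75 mm from the mouth. Seen from above, the mouth lies between the shelf's edge and this pin; an upright finger can push the flap in as far as about x = 95 mm before it meets the pin.
- flap_edge (a point): Middle of the flap's free lower edge. The flap is a stiff yellow sheet with a black ribbed push pad, 127 mm from pin to edge, 252 mm wide, 3 mm thick. Shut, it slopes from the pin down towards the shelf at 35 degrees to the level, and its edge lies 2 mm beyond and 2 mm above the shelf's edge.
- flap (a joint): Flap angle in rad: 0 shut, growing as it is pushed in (the free edge moves to +x and down, below the shelf); it hangs plumb at 0.95, stop at 1.15. A spring shuts it by itself when let go: about 0.1 N m when shut, 0.45 N m when plumb (some 2 to 7 N at a finger pushing level with the shelf).
- carton_mid (a point): Centre of the red carton of paper clips, a closed box with a white label on its top, 48 mm (its x) by 40 mm (its y) by 20 mm high, 50 to 95 g, loose on the shelf. Its x points within about 0.15 rad of the mouth's +x and it lies 45 to 75 mm before the edge, up to 25 mm to either side of the middle.
- glue_stick: Green and white glue stick standing near one end of the loading shelf, 27 mm across, 62 mm high; origin at its foot. Leave it alone.
- eraser: White eraser in a blue sleeve lying near the other end of the loading shelf, 44 x 22 x 13 mm; origin at the middle of its underside. Leave it alone.
- glue_bottle: White glue bottle with an orange cap standing on the table, 48 mm across, 125 mm high; origin at its foot. Leave it alone.
- tape_roll: Roll of amber packing tape lying flat on the table, 96 mm across, 48 mm high; origin under its centre. Leave it alone.
- pencil_cup: Blue cup with pencils standing on the table, 76 mm across, 160 mm high with the pencils; origin at its foot. Leave it alone.
- stapler: Blue and black stapler on the table, 122 x 34 x 50 mm; origin at the middle of its underside. Leave it alone.
- exercise_books: Pile of five coloured exercise books on the table, 150 x 210 x 37 mm; origin at the middle of its underside. Leave it alone.
Things that resemble listed ones, but are neither listed nor needed, are in the scene too. What is meant by the part that bears carton_mid is not orange, and is the larger of those in its own colour.

How it is judged:
On the way, in this order (a step that is already met when the one before it is completed fails the run):
1. A finger has pushed the flap in and holds it while the carton is still on the shelf (value of joint flap above 0.15 rad and contact force between the fingers and flap above 0.3 N and x of carton_mid in the frame of mouth below -0.005 m and z of carton_mid in the frame of mouth above 0 m), for 0.1 s.
2. The carton has tipped over the edge and dropped into the box (x of carton_mid in the frame of mouth between 0 and 0.19 m and y of carton_mid in the frame of mouth between -0.13 and 0.13 m and z of carton_mid in the frame of mouth below -0.04 m), for 0.1 s.
At the end, for the whole second after the job is handed in: The carton lies still inside the box (its centre beyond the mouth's edge, between the side walls, at least 40 mm below the shelf's top); the flap is shut to within 0.05 rad; glue stick and eraser within 20 mm, the things on the table within 30 mm of where they stood (all of step 2 and value of joint flap below 0.05 rad and linear speed of carton below 0.02 m/s and distance of each of glue_stick, eraser from where it was at the start of the episode below 0.02 m and distance of each of glue_bottle, tape_roll, pencil_cup, stapler, exercise_books from where it was at the start of the episode below 0.03 m); the robot touches nothing.
It fails at once if The flap presses on the carton (over 1 N) before the carton's middle has reached the edge (contact force between carton and flap above 1 N and x of carton_mid in the frame of mouth below 0 m).
It fails at once if The carton is lifted more than 15 mm off the shelf (z of carton_mid in the frame of mouth above 0.025 m).
It fails at once if Another thing on the shelf is pushed more than 20 mm (distance of any of glue_stick, eraser from where it was at the start of the episode above 0.02 m).
It fails at once if A thing on the table is pushed more than 30 mm (distance of any of glue_bottle, tape_roll, pencil_cup, stapler, exercise_books from where it was at the start of the episode above 0.03 m).
It also fails if it takes over 38 s, if anything falls off the work surface, if the arm or the gripper's body presses on something with over 40 N, if the wrist force passes 120 N, or if a joint passes its speed limit or range.

### The arm

A 6-joint arm with a two-finger parallel gripper is mounted at the origin on the work surface. World frame = base frame: x ahead of the robot, y to its left, z up, the work surface at z = 0. Lengths are in m, angles in rad, forces in N, time in s.
With the tool pointing down it reaches from about 0.3 to 0.775 m from the base axis. Payload 14.6 kg.
Tool frame: the origin (TCP) lies midway between the tips of the shut fingers; the grasp point (between the pads) lies 19 mm behind it (ctrl.hold_point_z is the distance from the TCP to the grasp point, in m); z points along the fingers, x is the direction in which the jaws open and shut, and the axes are right-handed (so a half turn about z gives the same grasp; the last joint's range is limited). The gripper opens to 94 mm and grips with 3 to 60 N. Pads are 16 mm wide; open, the fingers measure 119 mm over their backs; the gripper's body (75 mm by 177 mm) begins 78 mm behind the grasp point.
Start: joints at [1.261, 0.3, 1.521, -0, 1.321, -0.067], TCP at [0.132, 0.534, 0.205] pointing down, gripper open.
Joint ranges: [-3.03, 3.03], [-0.79, 2.21], [0.23, 2.52], [-1.04, 4.18], [0, 3.07], [-2.55, 2.55]. Speed limits (rad/s): [2.22, 2.22, 2.57, 3.14, 3.14, 3.14].

### API

Orientations are given as [roll, pitch, yaw] about the fixed x, y, z axes, in that order (R = Rz(yaw) Ry(pitch) Rx(roll)).
In Python, from station import ctrl, viewer, ticket, nets gives the robot as it stands.
- The arm moves only by the tool carry_out, never from a script. Its argument "commands" is one flat list of numbers, 7 for each row, row after row: the closure, from -1 (fully open) to 1 (shut), so that 0 is half open, then the shift along the world's x, y, z in cm, then the turn, a rotation vector about the world's x, y, z in rad. In form: [gripper, tx, ty, tz, ax, ay, az, gripper, tx, ty, tz, ax, ay, az, ...]. A call has 1 to 12 rows; each row is the pose to reach, as a shift and turn from the pose measured when the call began; what a row does not reach only later rows make up. A row lasts 1/12 s, in which the tool goes at most 41.7 mm and 7.16 degrees, less where a joint would pass 70% of its speed; a pose out of reach is approached as far as the arm can. A call with a gripper value outside its range is refused whole. The fingers move at their own pace and stop on an object; "force" is the grip in N (left out, the last holds). Time passes only in rows, so rows that repeat a pose let the fingers close. It gives the time, the measured TCP pose, the force and the opening at its end, in the units of the state.
- ctrl.get_obs(): the state, without advancing time (a new reading comes with each control period).
- viewer.camera(name): name is "scene" or "top" or "wrist"; returns (picture, depth): 480x640x3 uint8, blue, green, red; 480x640 float32, m along the optical axis (not along the pixel's ray), 0 where there is no reading.
- viewer.camera_info(name): a dict with "fx", "fy", "cx", "cy" (pixels), "R" (3x3) and "t" (3): a world point X has camera coordinates R X + t. Camera axes: x right, y down, z forward; pixel columns grow to the right and rows downward; lengths in m; the calibration is good to about 2 mm. A picture is of the moment at which its call begins: read the wrist's pose just before it. camera_info takes no time and is no camera call; for the wrist camera it gives the pose at the moment of the call.
- ticket.hand_in(): hands the job in, once; it reports no verdict.
Trained networks look in the newest picture that a camera, given by its name, has taken for a name from the list of things; names that differ only in an ending like _2 or _b are one class to them, and where a whole thing is asked for, a point or a joint stands for the part that bears it (a point fixed in the world has none). Each returns a list of dicts, best first, with "confidence" (0 to 1); they miss things now and then, are a little off and sometimes report something else, mostly with a low value. They report only what shows in the picture. A call takes as long as a camera call. They do not tell look-alikes from the thing itself.
- nets.silhouettes(camera, thing): "region" (480x640 bool, what is visible of it) and "extent" ([left, top, right, bottom] in pixels, round what is visible of it).
The state is a dict: "time_s": time; "qpos": joint angles; "joint_vel": joint speeds; "tau": joint torques, N m; "ee_pos": TCP position; "eef_rot": TCP orientation; "force": force on the tool from outside, world axes, zero at the start; "moment": the same for the moment, N m; "grip_width": finger opening in m.
Only numpy, scipy, OpenCV 4.12 (cv2) and the standard library are available. Lean on these libraries where they do the work, as an engineer would, in place of code of your own. Each camera call takes 0.05 s, during which the arm holds its last target. There are 200 camera calls.

## Working session

There is one attempt and no reset: what is moved stays moved. The work goes in short steps, Python scripts to look and compute and a tool call to move; the robot and the scene stay as the last step left them, time stands still between calls to the robot, and variables do not carry over. Pictures are saved under pics/ and viewed, about 8 in all and at most 12, crops included, and the job is handed in when it is done.

Besides the shell and the picture viewer there is one more tool, called after ">>>" as a command line: name --argument value ..., lists and objects as JSON in quotes. carry_out: Moves the arm, as the interface text tells. Its arguments: {"type":"object","properties":{"commands":{"type":"array","items":{"type":"number"}},"force":{"type":"number"}},"required":["commands"]}

```bash
mkdir -p pics; cat > h.py <<'E'
import numpy as np, cv2
from station import ctrl, viewer, ticket, nets
def pts(cam, dep, region):
    c=viewer.camera_info(cam); v,u=np.nonzero(region&(dep>0)); z=dep[v,u]
    P=np.c_[(u-c['cx'])/c['fx']*z,(v-c['cy'])/c['fy']*z,z]
    return (P-c['t'])@np.array(c['R'])
E
python3 - <<'E'
from h import *
print(ctrl.get_obs())
ims=[]
for n in ['scene','top']:
    p,d=viewer.camera(n); cv2.imwrite(f'pics/{n}.png',p); np.save(f'{n}.npy',d)
    for t in ['carton_mid','flap','glue_stick','eraser','box']:
        for r in nets.silhouettes(n,t):
            P=pts(n,d,r['region'])
            if len(P): print(n,t,round(r['confidence'],2),r['extent'],len(P),np.median(P,0).round(3),P.min(0).round(3),P.max(0).round(3))
E
```

```text
{'time_s': 0.0, 'qpos': array([ 1.26139386e+00,  3.00421778e-01,  1.52158183e+00,  2.43082963e-05,
        1.32070853e+00, -6.66350163e-02]), 'joint_vel': array([-1.01301002e-03,  8.89523715e-05, -9.13766239e-05, -1.03951158e-04,
        1.15242942e-04, -1.89275034e-04]), 'tau': array([ 4.06135705e-04, -5.31802511e+01, -3.52748930e+01,  7.08709401e-02,
        2.43473472e-02, -9.91144498e-05]), 'ee_pos': array([0.13214902, 0.53361567, 0.20491307]), 'eef_rot': array([-3.14149462e+00,  1.11542904e-03,  1.32802290e+00]), 'force': array([0.26642008, 0.60337979, 0.01856497]), 'moment': array([ 0.02721794,  0.01598054, -0.02244684]), 'grip_width': 0.09423010126094983}
scene carton_mid 0.62 [247.4, 312.2, 259.8, 332.1] 242 [ 0.806 -0.027  0.013] [ 0.782 -0.056 -0.002] [ 0.825 -0.009  0.017]
scene carton_mid 0.54 [260.6, 279.3, 275.8, 295.2] 197 [ 0.729 -0.071  0.012] [ 0.709 -0.092 -0.002] [0.775 0.017 0.136]
scene flap 0.92 [338.9, 208.5, 420.8, 313.3] 5221 [0.584 0.12  0.162] [0.438 0.005 0.11 ] [0.702 0.219 0.208]
scene flap 0.72 [259.4, 167.5, 290.5, 204.1] 989 [ 0.515 -0.319  0.033] [ 
[... 488 characters left out ...]
8] [0.677 0.045 0.146]
top carton_mid 0.5 [291.4, 160.0, 302.0, 174.7] 137 [ 0.804 -0.028  0.013] [ 0.784 -0.044 -0.004] [ 0.822 -0.011  0.021]
top carton_mid 0.37 [189.7, 200.0, 285.9, 310.5] 5069 [0.569 0.114 0.162] [0.437 0.01  0.117] [0.7   0.217 0.205]
top flap 0.73 [189.4, 199.6, 285.5, 309.5] 5119 [0.569 0.114 0.162] [0.422 0.012 0.004] [0.703 0.219 0.207]
top eraser 0.76 [250.9, 185.3, 267.9, 204.0] 188 [0.708 0.061 0.132] [0.688 0.04  0.114] [0.728 0.084 0.139]
top box 0.95 [149.1, 166.5, 333.7, 334.6] 15801 [0.573 0.111 0.16 ] [ 0.356 -0.109 -0.006] [0.774 0.323 0.214]
top box 0.53 [400.7, 318.6, 425.1, 342.6] 361 [ 0.363 -0.309  0.084] [ 0.336 -0.341  0.014] [ 0.381 -0.292  0.128]
```

View pics/top.png

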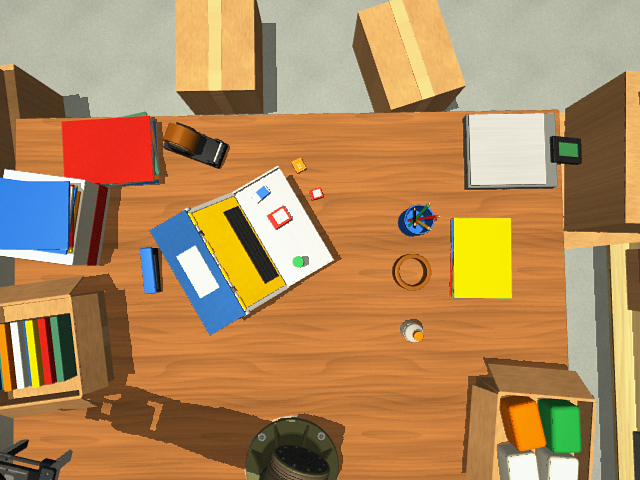

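View pics/scene.png

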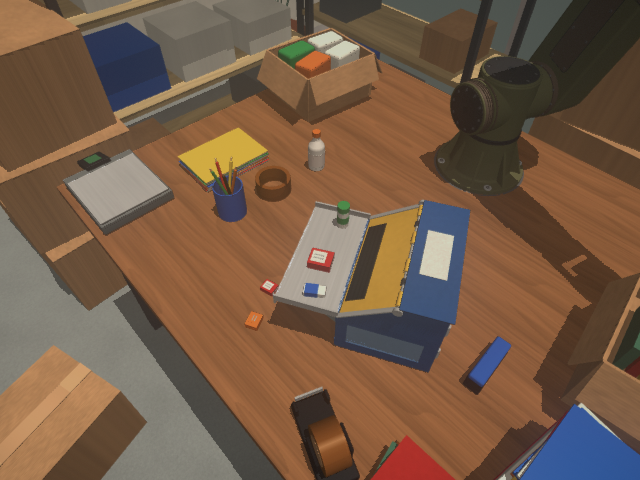

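The red cartons are at top (279,217) on the shelf and (317,194) on the table, with an orange one at (299,166). The one on the shelf is red and larger, so it fits. I'll fit the box frame and confirm the carton in a crop.

```bash
python3 - <<'E'
from h import *
full=np.ones((480,640),bool)
for n in ['top','scene']:
    d=np.load(f'{n}.npy'); p=cv2.imread(f'pics/{n}.png')
    P=pts(n,d,full); col=p[np.nonzero(full&(d>0))]
    near=(abs(P[:,0]-.6)<.25)&(abs(P[:,1]-.1)<.25)
    for nm,z in [('shelf',.12),('roof',.207)]:
        m=near&(abs(P[:,2]-z)<.004)
        if nm=='shelf': m&=(col.max(1).astype(int)-col.min(1)<40)
        im=np.zeros((500,500),np.uint8); q=((P[m,:2]-[.35,-.15])*1000).astype(int); q=q[((q>=0)&(q<500)).all(1)]
        im[q[:,0],q[:,1]]=255; im=cv2.morphologyEx(im,cv2.MORPH_CLOSE,np.ones((9,9)))
        im=cv2.morphologyEx(im,cv2.MORPH_OPEN,np.ones((7,7)))
        c=max(cv2.findContours(im,0,2)[0],key=cv2.contourArea)[:,0,::-1]/1000+[.35,-.15]
        r=cv2.minAreaRect((c*1000).astype(np.float32)); b=cv2.boxPoints(r)
        print(n,nm,m.sum(),np.round(r[0],1),np.round(r[1],1),r[2],b.round(0).tolist())
    # carton red/white
    hsv=cv2.cvtColor(col[None],cv2.COLOR_BGR2HSV)[0]
    red=((hsv[:,0]<8)|(hsv[:,0]>172))&(hsv[:,1]>120)&(abs(P[:,0]-.65)<.05)&(abs(P[:,1]-.016)<.05)&(P[:,2]>.125)
    top=red&(P[:,2]>.134)&(P[:,2]<.147)
    r=cv2.minAreaRect((P[top,:2]*1000).astype(np.float32)); print(n,'carton',top.sum(),np.median(P[top],0),r)
p=cv2.imread('pics/top.png')[150:290,190:350]; cv2.imwrite('pics/crop.png',cv2.resize(p,None,fx=4,fy=4,interpolation=2))
E
```

```text
top shelf 4486 [629.1  11.5] [264.4 137.4] 29.407188415527344 [[480.0, 6.0], [548.0, -113.0], [778.0, 17.0], [711.0, 136.0]]
top roof 4742 [522.5 197. ] [277.8  99.6] 29.357751846313477 [[377.0, 172.0], [426.0, 85.0], [668.0, 222.0], [619.0, 308.0]]
top carton 164 [0.6458094  0.02292664 0.13872259] ((650.12353515625, 16.127134323120117), (39.736915588378906, 47.61426544189453), 31.33633041381836)
scene shelf 5244 [623.3   5.7] [257.9 134.4] 29.453670501708984 [[478.0, 1.0], [544.0, -116.0], [769.0, 11.0], [702.0, 128.0]]
scene roof 6011 [522.1 196.5] [278.9  97.6] 29.396055221557617 [[377.0, 171.0], [425.0, 86.0], [668.0, 222.0], [620.0, 307.0]]
scene carton 229 [0.65168745 0.02491185 0.13901909] ((650.1183471679688, 16.218582153320312), (42.130428314208984, 48.19182586669922), 30.08531379699707)
```

View pics/crop.png

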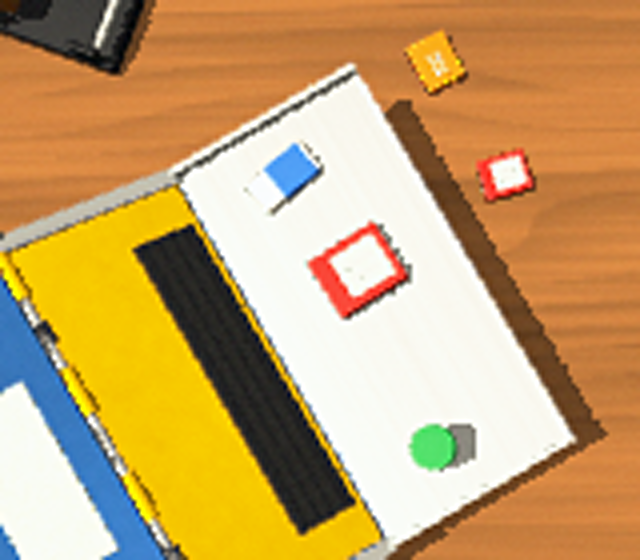

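The crop shows the red carton at about (360,270), clearly larger than the red one on the table at (507,175). In the mouth frame the carton sits at x ≈ -68, y ≈ -23 mm. The mouth is at about (0.597, 0.063) with its +x at yaw 2.084. The plan is to straddle the carton with the jaw axis along mouth x, going over at z = 0.30.

>>> carry_out --commands '[-1,0,0,4,0,0,0,-1,0,0,8,0,0,0,-1,3,-3,9.5,0,0,0.1,-1,6,-6,9.5,0,0,0.2,-1,9,-9,9.5,0,0,0.3,-1,12,-12,9.5,0,0,0.4,-1,15,-15,9.5,0,0,0.5,-1,18,-18,9.5,0,0,0.6,-1,21,-21,9.5,0,0,0.7,-1,24,-24,9.5,0,0,0.756,-1,27,-27,9.5,0,0,0.756,-1,30,-30,9.5,0,0,0.756]'

```text
time_s: 1.6
ee_pos: [0.4235, 0.2418, 0.3007]
eef_rot: [3.141, 0.0, 2.084]
force: [0.2, 1.2, -0.3]
grip_width: 0.094
```

>>> carry_out --commands '[-1,3,-3,0,0,0,0,-1,6,-6,0,0,0,0,-1,9,-9,0,0,0,0,-1,12,-12,0,0,0,0,-1,15,-15,0,0,0,0,-1,18,-18,0,0,0,0,-1,19,-19,0,0,0,0,-1,19,-19,0,0,0,0]'

```text
time_s: 2.27
ee_pos: [0.6154, 0.0485, 0.2992]
eef_rot: [-3.141, -0.0, 2.081]
force: [0.3, 0.9, -0.1]
grip_width: 0.0944
```

>>> carry_out --commands '[-1,2.9,-2.2,0,0,0,0,-1,2.9,-2.2,-3,0,0,0,-1,2.9,-2.2,-6,0,0,0,-1,2.9,-2.2,-9,0,0,0,-1,2.9,-2.2,-10,0,0,0,-1,2.9,-2.2,-10,0,0,0]'

```text
time_s: 2.77
ee_pos: [0.6432, 0.027, 0.197]
eef_rot: [-3.137, -0.003, 2.081]
force: [-0.9, 0.9, -0.2]
grip_width: 0.0941
```

```bash
python3 - <<'E'
from h import *
o=ctrl.get_obs(); print(o['ee_pos'],o['eef_rot'])
c=viewer.camera_info('wrist'); p,d=viewer.camera('wrist'); np.save('w.npy',d)
P=pts('wrist',d,np.ones((480,640),bool)); col=p[np.nonzero(d>0)]
ex=np.array([-.491,.871,0]); ey=np.array([-.871,-.491,0])
hsv=cv2.cvtColor(col[None],cv2.COLOR_BGR2HSV)[0]
M=np.c_[(P-[.597,.063,.12])@np.c_[ex,ey],P[:,2]-.12]
red=((hsv[:,0]<8)|(hsv[:,0]>172))&(hsv[:,1]>120)&(M[:,2]>.014)&(M[:,2]<.026)&(M[:,0]>-.13)&(M[:,0]<.02)&(abs(M[:,1])<.1)
print('carton',red.sum(),np.median(M[red],0),cv2.minAreaRect((M[red,:2]*1000).astype(np.float32)))
yel=(abs(hsv[:,0].astype(int)-24)<8)&(hsv[:,1]>150)&(abs(M[:,1])<.12)&(M[:,0]>-.02)&(M[:,0]<.11)&(M[:,2]>-.02)&(M[:,2]<.09)
if yel.sum(): print('flap',yel.sum(),np.percentile(M[yel],[0,1,50,99],axis=0).round(4), np.polyfit(M[yel,0],M[yel,2],1))
sh=(abs(M[:,2])<.006)&(hsv[:,1]<40)&(M[:,0]>-.14)&(M[:,0]<.02); print('shelf',sh.sum(),np.median(M[sh],0),np.percentile(M[sh],[1,99],axis=0))
for x,y,t in [(0,-.1,0),(0,.1,0),(-.13,.0,0)]:pass
for q in [(0,-.06),(0,-.023),(0,.02)]:
    X=np.array([.597,.063,.12])+ex*q[0]+ey*q[1]; k=np.array(c['R'])@X+c['t']; u=int(k[0]/k[2]*c['fx']+c['cx']);v=int(k[1]/k[2]*c['fy']+c['cy']); print(u,v); cv2.circle(p,(u,v),4,(255,0,255),1)
cv2.imwrite('pics/w.png',p)
E
```

```text
[0.6432462  0.02697475 0.197006  ] [-3.13678761e+00 -2.61552184e-03  2.08125531e+00]
carton 2648 [-0.05885297 -0.01578752  0.02286002] ((-68.3815689086914, -21.816617965698242), (47.58134078979492, 40.7220344543457), 1.8412561416625977)
flap 59417 [[ 0.0006 -0.12    0.004 ]
 [ 0.002  -0.1115  0.0063]
 [ 0.0666  0.0305  0.0518]
 [ 0.0998  0.1169  0.0773]] [0.70498023 0.00487422]
shelf 67039 [-0.06822847  0.03065024  0.00281804] [[-0.12894739 -0.1285712   0.00106011]
 [-0.00171538  0.12546974  0.00457907]]
397 303
400 253
404 189
```

View pics/w.png

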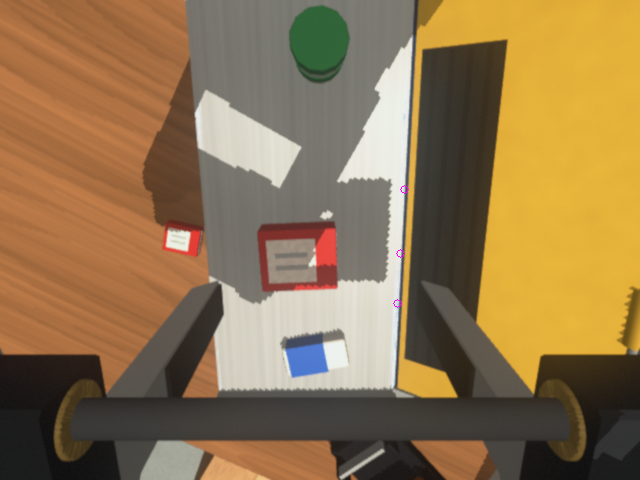

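The wrist picture shows the carton centred at about (298,257), clear of the eraser at (315,354) and the glue stick at (320,40). The projected edge points lie on the real shelf edge at about (400,253). In the mouth frame the carton reads (-68, -22) mm, which agrees with the first estimate. I'll descend astride it.

>>> carry_out --commands '[-1,0.15,-0.26,0,0,0,0,-1,0.15,-0.26,-1.5,0,0,0,-1,0.15,-0.26,-3,0,0,0,-1,0.15,-0.26,-4.5,0,0,0,-1,0.15,-0.26,-5.5,0,0,0,-1,0.15,-0.26,-6.2,0,0,0,-1,0.15,-0.26,-6.7,0,0,0,-1,0.15,-0.26,-6.7,0,0,0,-1,0.15,-0.26,-6.7,0,0,0]'

```text
time_s: 3.57
ee_pos: [0.6459, 0.0243, 0.1333]
eef_rot: [-3.141, -0.0, 2.081]
force: [0.2, 0.9, 0.3]
grip_width: 0.0941
```

>>> carry_out --commands '[-1,0,0,-0.4,0,0,0,-1,0,0,-0.4,0,0,0,-1,-0.15,0.26,-0.4,0,0,0,-1,-0.29,0.52,-0.4,0,0,0,-1,-0.44,0.78,-0.4,0,0,0,-1,-0.59,1.05,-0.4,0,0,0,-1,-0.74,1.31,-0.4,0,0,0,-1,-0.88,1.57,-0.4,0,0,0,-1,-1.03,1.83,-0.4,0,0,0,-1,-1.18,2.09,-0.4,0,0,0,-1,-1.18,2.09,-0.4,0,0,0,-1,-1.18,2.09,-0.4,0,0,0]'

```text
time_s: 4.57
ee_pos: [0.6341, 0.0455, 0.1295]
eef_rot: [-3.141, -0.001, 2.081]
force: [0.4, 0.5, 2.2]
grip_width: 0.0942
```

```bash
cat > look.py <<'E'
from h import *
import sys
o=ctrl.get_obs(); print(o['ee_pos'],o['force'])
ex=np.array([-.491,.871,0]); ey=np.array([-.871,-.491,0])
print('tcp mouth mm',((o['ee_pos']-[.597,.063,.12])@np.c_[ex,ey,[0,0,1]]*1000).round(1))
for n in ['wrist','scene']:
    p,d=viewer.camera(n)
    P=pts(n,d,np.ones((480,640),bool)); col=p[np.nonzero(d>0)]
    hsv=cv2.cvtColor(col[None],cv2.COLOR_BGR2HSV)[0]
    M=(P-[.597,.063,.12])@np.c_[ex,ey,[0,0,1]]
    red=((hsv[:,0]<8)|(hsv[:,0]>172))&(hsv[:,1]>120)&(M[:,2]>-.115)&(M[:,2]<.04)&(M[:,0]>-.13)&(M[:,0]<.19)&(abs(M[:,1])<.1)
    if red.sum()>8: print(n,'red',red.sum(),(np.percentile(M[red],[1,50,99],axis=0)*1000).round(0).tolist())
    yel=(abs(hsv[:,0].astype(int)-24)<8)&(hsv[:,1]>150)&(abs(M[:,1])<.12)&(M[:,0]>-.02)&(M[:,0]<.104)&(M[:,2]>-.06)&(M[:,2]<.072)
    if yel.sum()>30: print(n,'flap slope',yel.sum(),np.arctan(np.polyfit(M[yel,0],M[yel,2],1)[0])-np.radians(35))
    if n==sys.argv[2]: cv2.imwrite(f'pics/{sys.argv[1]}.png',p if n=='wrist' else cv2.resize(p[180:390,250:480],None,fx=2.6,fy=2.6,interpolation=2))
E
python3 look.py a scene
```

```text
[0.63412672 0.04545744 0.12949598] [0.38382336 0.48777215 2.21523261]
tcp mouth mm [-33.5 -23.7   9.5]
wrist red 5355 [[-80.0, -41.0, 4.0], [-49.0, -11.0, 20.0], [-33.0, -2.0, 22.0]]
wrist flap slope 51673 0.02810365289572081
scene red 318 [[-79.0, -45.0, 1.0], [-50.0, -40.0, 18.0], [-32.0, -4.0, 22.0]]
scene flap slope 2877 0.03116122856665504
```

View pics/a.png

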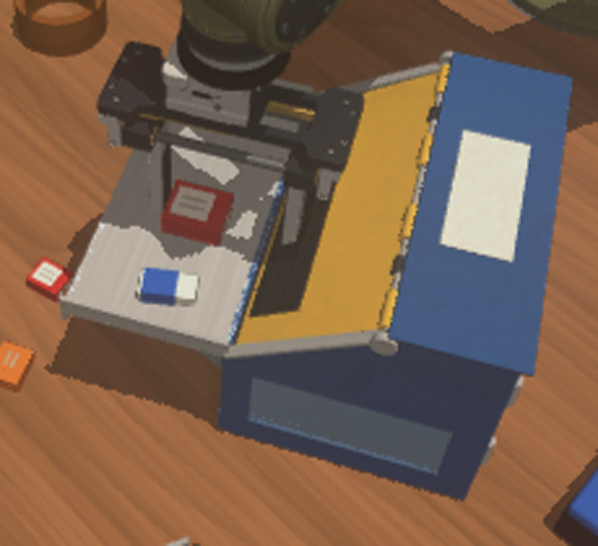

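Contact is made: the carton has moved on about 12 mm and the flap is starting to open. I'll carry on another 40 mm.

>>> carry_out --commands '[-1,-0.2,0.35,0,0,0,0,-1,-0.39,0.7,0,0,0,0,-1,-0.59,1.05,0,0,0,0,-1,-0.79,1.39,0,0,0,0,-1,-0.98,1.74,0,0,0,0,-1,-1.18,2.09,0,0,0,0,-1,-1.37,2.44,0,0,0,0,-1,-1.57,2.79,0,0,0,0,-1,-1.77,3.14,0,0,0,0,-1,-1.96,3.48,0,0,0,0,-1,-1.96,3.48,0,0,0,0,-1,-1.96,3.48,0,0,0,0]'

```text
time_s: 5.67
ee_pos: [0.6145, 0.0804, 0.1297]
eef_rot: [-3.141, -0.001, 2.082]
force: [-0.2, -1.7, 3.3]
grip_width: 0.0941
```

```bash
python3 look.py b wrist
```

```text
[0.61448325 0.08036867 0.12966841] [-0.1918811  -1.69785918  3.2984159 ]
tcp mouth mm [  6.5 -23.8   9.7]
wrist red 5432 [[-40.0, -41.0, 4.0], [-9.0, -11.0, 20.0], [7.0, -2.0, 22.0]]
wrist flap slope 72456 0.34397480957634263
scene red 315 [[-39.0, -45.0, 2.0], [-9.0, -40.0, 18.0], [8.0, -4.0, 22.0]]
scene flap slope 991 0.3495669989037008
```

View pics/b.png

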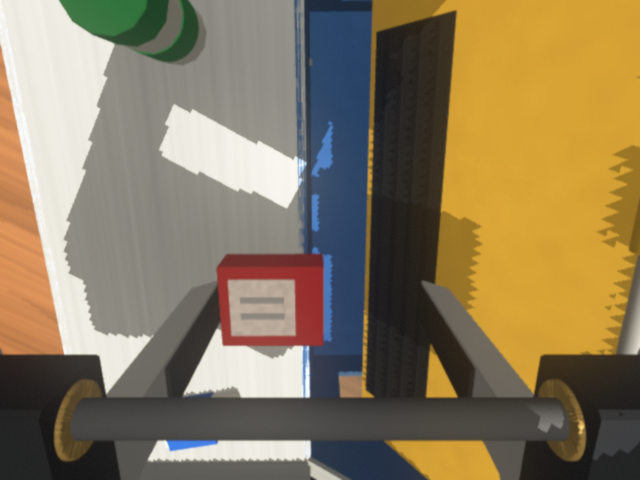

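The flap is at about 0.35 rad, held well ahead of the carton, whose front overhangs the edge by 7 mm (front face at (325,300), clear of the flap at about 368). I'll push the last 27 mm.

>>> carry_out --commands '[-1,-0.2,0.35,0,0,0,0,-1,-0.39,0.7,0,0,0,0,-1,-0.59,1.05,0,0,0,0,-1,-0.79,1.39,0,0,0,0,-1,-0.98,1.74,0,0,0,0,-1,-1.18,2.09,0,0,0,0,-1,-1.33,2.35,0,0,0,0,-1,-1.33,2.35,0,0,0,0,-1,-1.33,2.35,0,0,0,0,-1,-1.33,2.35,0,0,0,0]'

```text
time_s: 6.6
ee_pos: [0.6014, 0.1032, 0.1294]
eef_rot: [-3.141, 0.0, 2.081]
force: [3.2, -6.3, -1.4]
grip_width: 0.0938
```

```bash
python3 look.py c wrist
```

```text
[0.60138797 0.10319934 0.12944314] [ 3.17358518 -6.25414659 -1.36667274]
tcp mouth mm [ 32.9 -23.6   9.4]
wrist red 3699 [[31.0, -36.0, -104.0], [56.0, -14.0, -92.0], [80.0, 6.0, -90.0]]
wrist flap slope 46013 0.7223982122986452
scene red 285 [[34.0, -41.0, -97.0], [53.0, -19.0, -93.0], [74.0, 1.0, -90.0]]
```

View pics/c.png

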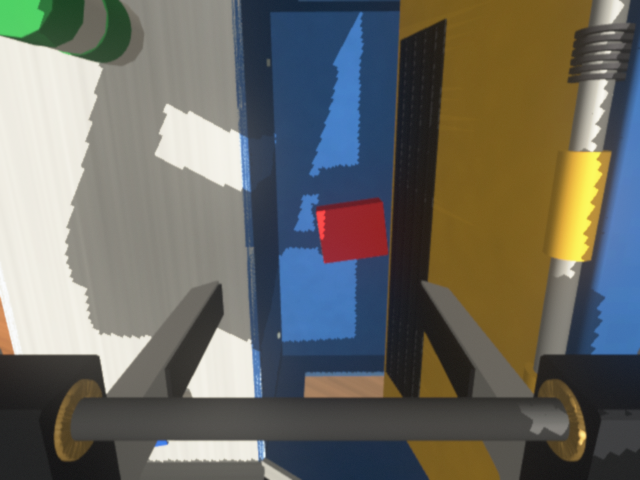

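The carton (355,230) lies on the box floor. I'll draw back along the shelf, then go up.

>>> carry_out --commands '[-1,0.45,-0.8,0,0,0,0,-1,0.9,-1.6,0,0,0,0,-1,1.35,-2.4,0,0,0,0,-1,1.8,-3.2,0,0,0,0,-1,2.25,-4,0,0,0,0,-1,2.7,-4.8,0,0,0,0,-1,3.15,-5.6,0,0,0,0,-1,3.6,-6.4,0,0,0,0,-1,4.05,-7.2,0,0,0,0,-1,4.5,-8,0,0,0,0,-1,4.6,-8.1,0,0,0,0,-1,4.6,-8.1,0,0,0,0]'

```text
time_s: 7.7
ee_pos: [0.6476, 0.0217, 0.1291]
eef_rot: [-3.14, -0.0, 2.08]
force: [-1.1, 0.4, 0.1]
grip_width: 0.0939
```

>>> carry_out --commands '[-1,0,0,1.5,0,0,0,-1,0,0,3.5,0,0,0,-1,0,0,6,0,0,0,-1,0,0,9,0,0,0,-1,0,0,12,0,0,0,-1,0,0,15,0,0,0,-1,0,0,15,0,0,0,-1,0,0,15,0,0,0]'

```text
time_s: 8.37
ee_pos: [0.6478, 0.0221, 0.2807]
eef_rot: [3.14, 0.001, 2.081]
force: [0.6, -0.4, -1.3]
grip_width: 0.0943
```

```bash
python3 look.py d scene; python3 - <<'E'
from h import *
p,d=viewer.camera('scene')
for t in ['glue_stick','eraser']:
    for r in nets.silhouettes('scene',t)[:1]: print(t,r['confidence'],r['extent'],np.median(pts('scene',d,r['region']),0).round(3))
p,d=viewer.camera('top')
for r in nets.silhouettes('top','eraser')[:1]: print(r['confidence'],r['extent'],np.median(pts('top',d,r['region']),0).round(3))
E
```

```text
[0.64780895 0.02208584 0.28067602] [ 0.57313511 -0.41305554 -1.33212491]
tcp mouth mm [-60.6 -24.2 160.7]
wrist flap slope 37543 0.002749534027400302
scene flap slope 3162 0.003534470078367047
glue_stick 0.51 [339.9, 199.6, 349.6, 230.2] [ 0.548 -0.024  0.163]
eraser 0.6 [305.1, 280.1, 323.3, 295.1] [0.711 0.063 0.132]
```

View pics/d.png

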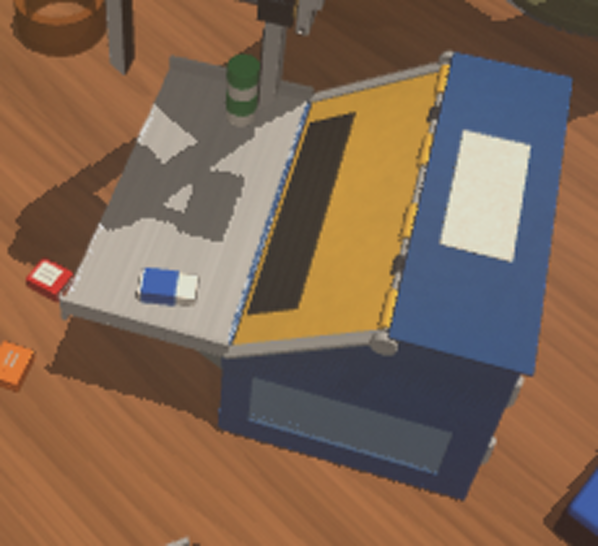

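The shelf is empty of the carton and the flap is shut (0.003 rad). The eraser and glue stick have not moved, and the gripper is clear.

```bash
python3 -c "
from station import ticket
print(ticket.hand_in())"
```

```text
the job is handed in; nothing more can be done
None
```

The red carton is in the collection box, the flap has sprung shut, and the job was handed in at about 9 s of the 38 s allowed. `hand_in` reports no verdict, so what follows rests on my own checks.

**What I did:** I straddled the carton with the open jaws along the mouth's x axis. The front finger pushed the flap in to about 0.35 rad while the carton was still on the shelf, and to about 0.7 rad at the end. The rear finger pushed the carton until it tipped over the edge. I then drew back along the shelf and raised the gripper clear.

**Last checks:**
- **Carton:** before I drew back, it lay on the box floor at about x = 56, y = -15 mm from the mouth, its top face about 92 mm below the shelf. With the flap shut it can no longer be seen.
- **Flap:** it measures about 0.003 rad, which is shut.
- **Shelf:** the glue stick reads exactly where it was at the start. The eraser reads within about 4 mm, but by comparing two different cameras; the last top-camera check did not find it.
- **Table:** I did not re-measure the things on the table. The arm stayed clear of them and nothing looked disturbed in the last picture, which does not show all of them.

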